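Stack two battery plates against the stop of a sloping shelf

ROBOT

A 6-joint arm with a two-finger parallel gripper is mounted at the origin on the work surface. World frame = base frame: x ahead of the robot, y to its left, z up, the work surface at z = 0. Lengths are in m, angles in rad, forces in N, time in s.
With the tool pointing down it reaches from about 0.425 to 0.95 m from the base axis. Payload 3.5 kg.
Tool frame: the origin (TCP) lies at the very end of the fingers, on their centre line; the grasp point (between the pads) lies 19 mm behind it; z points along the fingers, y is the line along which they close (so a half turn about z gives the same grasp; the last joint's range is limited). The gripper opens to 85 mm and grips with 20 to 120 N. Pads are 22 mm wide; open, the fingers measure 114 mm over their backs; the gripper's body (76 mm by 85 mm) begins 54 mm behind the grasp point. The pads swing forward as they close: fully open they stand 13 mm farther back than shut.
Start: joints at [-0.15, 0.286, 1.577, -0, 1.279, -0.15], TCP at [0.675, 0, 0.231] pointing down, gripper open.
Joint ranges: [-2.77, 2.77], [-0.9, 2.22], [0.21, 2.48], [-1.53, 4.67], [0.24, 2.81], [-2.84, 2.84]. Speed limits (rad/s): [2.79, 2.79, 3.14, 3.14, 3.14, 3.14].

INTERFACE

Orientations are given as a unit quaternion [x, y, z, w].
In Python, from plant import ctrl gives the robot as it stands.
- The arm moves only by the tool carry_out, never from a script. Its argument "deltas" is one flat list of numbers, 6 for each row, row after row: the shift along the tool's x, y, z in m, then the turn, a rotation vector about the tool's x, y, z in rad. A call has 1 to 5 rows; each row is the pose to reach, as a shift and turn from the pose commanded when the call began, along the tool's axes at that moment; what a row does not reach only later rows make up. A row lasts 1/8 s, in which the tool goes at most 62.5 mm and 10.7 degrees, less where a joint would pass 70% of its speed; a pose out of reach is approached as far as the arm can. A call with a gripper value outside its range is refused whole. "grip" is the opening in per cent of the stroke, from 0 (shut) to 100 (fully open), set as the call begins (left out, the last holds). The fingers move at their own pace and stop on an object; "grip_force" is the grip in N (left out, the last holds). Time passes only in rows, so rows that repeat a pose let the fingers close. It gives the time, the measured TCP pose, the force, the opening and the grip force at its end, in the units of the state.
- ctrl.get_state(): the state, without advancing time (a new reading comes with each control period).
- ctrl.read_camera(name): name is "scene" or "side" or "wrist"; returns (picture, depth): 420x560x3 uint8, red, green, blue; 420x560 float32, m along the optical axis (not along the pixel's ray), 0 where there is no reading.
- ctrl.camera_model(name): a dict with "intrinsics" (3x3 intrinsics, pixels), "k1" (the pictures are not rectified: a ray, as slopes to the right and down, at radius r is drawn at 1 + k1 r^2 times it, then the intrinsics apply), "extrinsics" (4x4, takes a point from world to camera coordinates); the wrist camera has in their place "hand_eye" (4x4, takes a point from camera to tool coordinates, whose origin is the TCP and whose axes are the flange's). Camera axes: x right, y down, z forward; pixel columns grow to the right and rows downward; lengths in m; the calibration is good to about 2 mm. A picture is of the moment at which its call begins: read the wrist's pose just before it. camera_model takes no time and is no camera call.
- ctrl.sign_off(): hands the job in; it is judged then, once.
Trained networks look in the newest picture that a camera, given by its name, has taken for a name from the list of things; names that differ only in an ending like _2 or _b are one class to them, and where a whole thing is asked for, a point or a joint stands for the part that bears it (a point fixed in the world has none). Each returns a list of dicts, best first, with "score" (0 to 1); they miss things now and then, are a little off and sometimes report something else, mostly with a low value. They report only what shows in the picture. A call takes as long as a camera call. They do not tell look-alikes from the thing itself.
- ctrl.find_in(camera, query): "uv" ([column, row] in pixels, amid what is visible of it).
The state is a dict: "time": time; "qpos": joint angles; "dq": joint speeds; "joint_efforts": joint torques, N m; "eef_pos": TCP position; "tcp_rot": TCP orientation; "contact_force": force on the tool from outside, world axes, zero at the start; "wrist_torque": the same for the moment, N m; "opening": opening from 0.0 (shut) to 1.0 (fully open); "finger_force": force on a finger pad.
Only numpy, scipy, OpenCV 4.12 (cv2) and the standard library are available. Lean on these libraries where they do the work, as an engineer would, in place of code of your own. Each camera call takes 0.05 s, during which the arm holds its last target. There are 200 camera calls.

TASK

Stack the two drilled battery plates on the sloping shelf: first the oblong plate with six cell holes, lying flat in the middle of the shelf, long way up the slope, with a short end resting against the stop at the low edge; then the square plate with four cell holes, flat on top of it, square and in line with it and also resting against the stop. Leave the blank plate without holes where it lies.

Things in the scene. Friction and masses are not known exactly. Their poses are not given: they have to be found in the camera images.
- plate6: the oblong bare aluminium plate with six round through holes of 19 mm in two rows of three; 84 x 54 mm, 12 mm thick, about 0.1 kg; starts lying flat on the table. Origin at the centre of its underside, x along its 84 mm length, y along its 54 mm width, z up through its thickness. Its sides are plain and straight, good to grip across the 54 mm width.
- plate4: the square bare aluminium plate with four round through holes of 19 mm in two rows of two; 54 x 54 mm, 12 mm thick, about 0.065 kg; starts lying flat on the table. Origin at the centre of its underside, x and y along its sides, z up through its thickness.
- blank: the bystander: an oblong aluminium plate of 84 x 54 x 12 mm, the outline of the six-hole plate, but without any holes; lies flat on the table. Origin at the centre of its underside, x along its length. To be left alone.
- shelf: the sloping shelf of a small fixed wooden rack: a flat varnished wooden board, 140 mm wide, 170 mm long up the slope, inclined 25 degrees, sides open; a dark steel stop crosses its low edge. Origin on the board's surface at the middle of the stop's foot, 30 mm above the table; x points down the slope into the stop (the board is at negative x), y across, z square out of the board. Stop face: plane x = 0.
- stop_top (a point): the middle of the stop's top edge, 35 mm out from the board, square to it; same axes as the shelf. Board and plates are slippery (friction about 0.25): a plate let go on the slope, or on another plate there, slides down to the stop by itself. The low edge is the one farther from the robot.
Mind the look-alikes: they are no part of the job. What is shaped like the plate6 but black or orange is not meant.

How it is judged:
By the outcome, as a careful person would: the job done as asked, in the order asked, and still so for the second after the job is handed in, with the robot touching nothing.
It also fails if it takes over 51 s, if anything falls off the work surface, if the arm or the gripper's body presses on something with over 40 N, if the wrist force passes 120 N, or if a joint passes its speed limit or range.

## Working session

There is one attempt and no reset: what is moved stays moved. The work goes in short steps, Python scripts to look and compute and a tool call to move; the robot and the scene stay as the last step left them, time stands still between calls to the robot, and variables do not carry over. Pictures are saved under pics/ and viewed, at most 10 in all, crops included, and the job is handed in when it is done.

Besides the shell and the picture viewer there is one more tool, called as name(argument=value, ...) on one line, values as JSON. carry_out: Moves the arm, as the interface text tells. Its arguments: {"type":"object","properties":{"deltas":{"type":"array"},"grip":{"type":"number"},"grip_force":{"type":"number"}},"required":["deltas"]}

```bash
mkdir -p pics; ls; cat > h.py <<'E'
import numpy as np, cv2
from scipy.spatial.transform import Rotation as R
from plant import ctrl
def cam(name):
    s=ctrl.get_state(); m=ctrl.camera_model(name); im,d=ctrl.read_camera(name)
    if 'extrinsics' in m: T=np.linalg.inv(np.array(m['extrinsics']))
    else:
        W=np.eye(4); W[:3,:3]=R.from_quat(s['tcp_rot']).as_matrix(); W[:3,3]=s['eef_pos']
        T=W@np.array(m['hand_eye'])
    return im,d,np.array(m['intrinsics']),m['k1'],T
def world(uv,d,K,k1,T):
    uv=np.asarray(uv,float).reshape(-1,2)
    s=cv2.undistortPoints(uv.reshape(-1,1,2),K,np.array([k1,0,0,0,0.])).reshape(-1,2)
    z=d[uv[:,1].round().astype(int),uv[:,0].round().astype(int)]
    return (np.c_[s*z[:,None],z])@T[:3,:3].T+T[:3,3]
def save(n,im): cv2.imwrite('pics/'+n,im[...,::-1])
E
python3 - <<'E'
from h import *
ims=[]
for c in ['scene','side']:
    im,d,K,k1,T=cam(c); np.savez(c,im=im,d=d,K=K,k1=k1,T=T); save(c+'.png',im)
    for q in ['plate6','plate4','blank','shelf','stop_top']:
        for r in ctrl.find_in(c,q)[:5]:
            print(c,q,round(r['score'],2),np.round(r['uv']),np.round(world([r['uv']],d,K,k1,T)[0],3))
print(ctrl.get_state())
E
```

```text
pics
scene plate6 0.85 [289. 178.] [0.354 0.077 0.015]
scene plate6 0.78 [197. 213.] [ 0.366 -0.121  0.01 ]
scene plate6 0.7 [332. 218.] [0.491 0.091 0.009]
scene plate6 0.69 [278. 258.] [ 0.54  -0.044  0.013]
scene plate6 0.62 [148. 262.] [ 0.446 -0.237  0.011]
scene plate4 0.85 [289. 178.] [0.354 0.077 0.015]
scene plate4 0.78 [197. 213.] [ 0.366 -0.121  0.01 ]
scene plate4 0.7 [332. 218.] [0.491 0.091 0.009]
scene plate4 0.69 [278. 258.] [ 0.54  -0.044  0.013]
scene plate4 0.62 [148. 262.] [ 0.446 -0.237  0.011]
scene blank 0.55 [213. 319.] [ 0.605 -0.184  0.011]
scene shelf 0.9 [423. 180.] [0.522 0.272 0.05 ]
scene stop_top 0.91 [429. 185.] [0.533 0.278 0.045]
side plate6 0.92 [286. 191.] [0.497 0.095 0.002]
side plate6 0.91 [278. 316.] [ 0.441 -0.24   0.011]
side plate6 0.87 [235. 267.] [ 0.362 -0.12   0.012]
side plate6 0.73 [307. 230.] [ 0.531 -0.035  0.008]
side plate6 0.7 [224. 198.] [0.343 0.083 0.012]
side plate4 0.92 [286. 191.] [0.497 0.095 0.002]
side plate4 0.91 [278. 316.] [ 0.441 -0.24   0.011]
side plate4 0.87 [235. 267.] [ 0.362 -0.12   0.012]
side plate4 0.73 [307
[... 314 characters left out ...]
.49986141e-01,  2.86254023e-01,  1.57671043e+00,  1.25451543e-05,
        1.27860808e+00, -1.49993711e-01]), 'dq': array([ 5.07375490e-04,  3.86907488e-04, -9.60916209e-04, -3.08823427e-03,
       -1.23934021e-03,  7.56288179e-05]), 'joint_efforts': array([-1.69202900e-05, -4.05661762e+01, -2.92741102e+01, -1.39477174e-04,
        6.29361857e-04,  8.39755955e-06]), 'eef_pos': array([6.74980402e-01, 4.49379380e-05, 2.31349894e-01]), 'tcp_rot': array([7.07105382e-01, 7.07108180e-01, 1.08056327e-05, 4.53231078e-06]), 'contact_force': array([-0.95129752, -0.02322397, -0.32635451]), 'wrist_torque': array([-0.01333848, -0.02873598, -0.02026743]), 'finger_force': 0.0, 'opening': 1.0016391602598462}
```

View pics/scene.png

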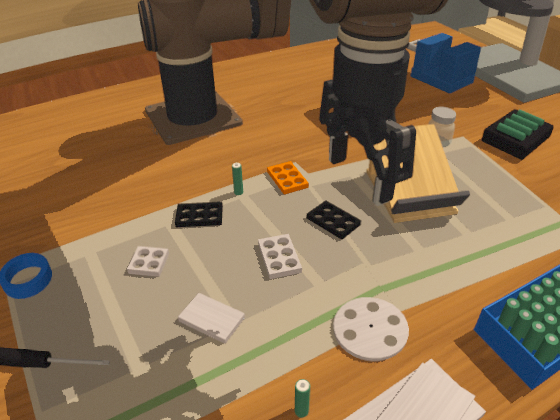

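View pics/side.png

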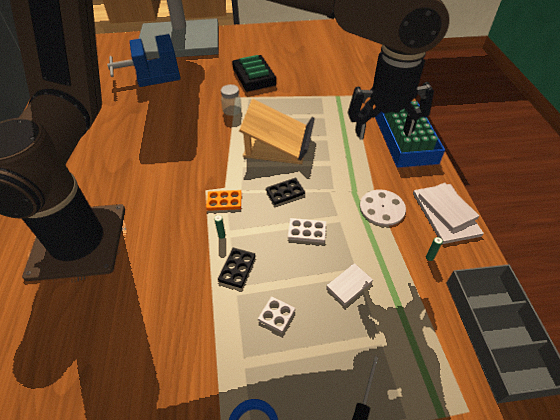

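Scene picture: the candidates for plate6 are orange (289,178), black (199,214), black (333,219), and the bare aluminium six-hole plate (279,256), which I choose. The four-hole plate is at (148,261), the blank at (211,317), and the shelf at (420,180) with its stop at (428,203). The side picture agrees: plate6 (307,231), plate4 (277,315), shelf (272,130).

```bash
cat > m.py <<'E'
from h import *
def cloud(d,K,k1,T):
    v,u=np.nonzero(d>0); uv=np.c_[u,v]
    return uv,world(uv,d,K,k1,T)
def rect(P,c,rad=.06,lo=.007,hi=.02):
    m=(np.hypot(*(P[:,:2]-c).T)<rad)&(P[:,2]>lo)&(P[:,2]<hi)
    q=P[m]; r=cv2.minAreaRect((q[:,:2]*1000).astype(np.float32)); return r,len(q),np.median(q[:,2]),q
E
python3 - <<'E'
from m import *
for c in ['scene','side']:
    z=np.load(c+'.npz'); im,d,K,k1,T=[z[k] for k in ['im','d','K','k1','T']]; k1=float(k1)
    uv,P=cloud(d,K,k1,T)
    tab=P[(abs(P[:,0]-.5)<.1)&(abs(P[:,1]+.1)<.1)]; print(c,'table z',np.round(np.percentile(tab[:,2],[10,50,90]),4))
    for n,p in [('p6',(.535,-.04)),('p4',(.443,-.238)),('bl',(.6,-.187))]:
        r,k,zz,_=rect(P,np.array(p)); print(n,np.round(r[0],1),np.round(r[1],1),round(r[2],1),k,round(float(zz),4))
    # shelf
    q=P[(abs(P[:,0]-.48)<.13)&(abs(P[:,1]-.26)<.14)&(P[:,2]>.03)&(P[:,2]<.14)]
    best=None; rng=np.random.default_rng(0)
    for _ in range(500):
        a=q[rng.choice(len(q),3,False)]; n=np.cross(a[1]-a[0],a[2]-a[0]); L=np.linalg.norm(n)
        if L<1e-6: continue
        n/=L; n*=np.sign(n[2])
        if abs(np.degrees(np.arccos(n[2]))-25)>6: continue
        i=abs((q-a[0])@n)<.003
        if best is None or i.sum()>best.sum(): best=i
    b=q[best]; cc=b.mean(0); n=np.linalg.svd(b-cc)[2][2]; n*=np.sign(n[2])
    print('plane n',n.round(3),'tilt',np.degrees(np.arccos(n[2])).round(2),'down az',np.degrees(np.arctan2(n[1],n[0])).round(1),len(b),'c',cc.round(3))
    x=np.array([n[0],n[1],0]); x/=np.linalg.norm(x); x=x-n*(x@n); x/=np.linalg.norm(x); y=np.cross(n,x)
    e=np.c_[(b-cc)@x,(b-cc)@y]; r=cv2.minAreaRect((e*1000).astype(np.float32)); print('rect',r)
    print('ext',np.percentile(e,[.5,99.5],axis=0).round(3))
    h=(q-cc)@n; st=q[(h>.02)&(h<.045)&((q-cc)@x>.03)]; es=np.c_[(st-cc)@x,(st-cc)@y,(st-cc)@n]
    print('stop',len(st), np.percentile(es,[2,50,98],axis=0).round(3) if len(st) else '')
s=cv2.imread('pics/scene.png')
cv2.imwrite('pics/crop1.png',cv2.resize(s[225:350,110:330],None,fx=3.6,fy=3.6,interpolation=cv2.INTER_CUBIC))
E
```

```text
scene table z [-0.0006  0.0009  0.0115]
p6 [529.3 -36. ] [54.5 89.1] 77.2 900 0.0118
p4 [ 439.3 -234.9] [55.7 56.2] 55.5 609 0.0117
bl [ 596.5 -183.9] [85.6 56.4] 34.4 1740 0.012
plane n [ 0.405 -0.121  0.906] tilt 24.98 down az -16.6 2684 c [0.5   0.291 0.061]
rect ((-13.25341796875, -19.761749267578125), (166.75088500976562, 142.85342407226562), 0.6241119503974915)
ext [[-0.093 -0.087]
 [ 0.065  0.05 ]]
stop 600 [[ 0.074 -0.089  0.021]
 [ 0.082 -0.024  0.034]
 [ 0.085  0.047  0.037]]
side table z [-0.001   0.0012  0.5005]
p6 [529.2 -33.9] [56.8 84.3] 76.5 504 0.0116
p4 [ 438.2 -233.2] [56.  54.8] 55.6 479 0.0115
bl [ 596.1 -183.3] [84.7 55. ] 33.9 971 0.0116
plane n [ 0.404 -0.127  0.906] tilt 25.06 down az -17.4 2072 c [0.484 0.272 0.066]
rect ((1.4324874877929688, 3.721221923828125), (169.46182250976562, 142.97593688964844), 0.4501589834690094)
ext [[-0.082 -0.066]
 [ 0.085  0.074]]
stop 183 [[ 0.085 -0.065  0.021]
 [ 0.088 -0.004  0.034]
 [ 0.095  0.072  0.038]]
```

View pics/crop1.png

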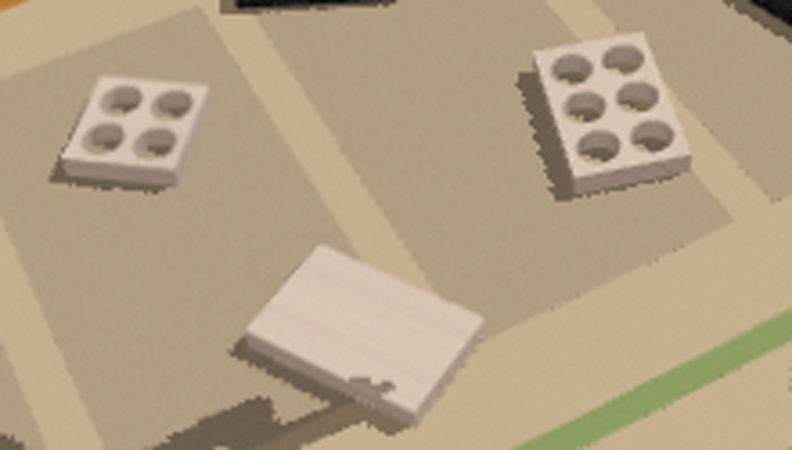

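Crop: the six-hole bare plate is at right (crop 612,110), the four-hole at left (135,130), and the blank below. The choice is confirmed, so I go above plate6.

```bash
cat > go.py <<'E'
from h import *
O=np.array([.559,.2525,.030]); AZ=np.radians(-17.0); t=np.radians(25)
SX=np.array([np.cos(t)*np.cos(AZ),np.cos(t)*np.sin(AZ),-np.sin(t)]); SZ=np.array([np.sin(t)*np.cos(AZ),np.sin(t)*np.sin(AZ),np.cos(t)]); SY=np.cross(SZ,SX)
def down(yaw):  # yaw deg of tool y
    a=np.radians(yaw); y=np.array([np.cos(a),np.sin(a),0]); z=np.array([0,0,-1.]); return np.c_[np.cross(y,z),y,z]
SHELF=np.c_[np.cross(SY,-SZ),SY,-SZ]
def shelf(x,y,z): return O+SX*x+SY*y+SZ*z
def delta(p,Rt,verbose=1):
    s=ctrl.get_state(); R0=R.from_quat(s['tcp_rot']).as_matrix()
    d=R0.T@(np.array(p)-s['eef_pos']); r=R.from_matrix(R0.T@Rt).as_rotvec()
    print('d',d.round(4),'r',r.round(4),'deg',np.degrees(np.linalg.norm(r)).round(1),'t',s['time'],'q',s['qpos'].round(2),'F',s['contact_force'].round(1))
E
python3 -c "
from go import *
delta([.529,-.035,.16],down(77))"
```

```text
d [-0.035  -0.146   0.0713] r [ 0.      0.     -1.3439] deg 77.0 t 0.6 q [-0.15  0.29  1.58  0.    1.28 -0.15] F [-1.  -0.  -0.3]
```

carry_out(deltas=[-0.035,-0.146,0.071,0,0,-1.344,-0.035,-0.146,0.071,0,0,-1.344,-0.035,-0.146,0.071,0,0,-1.344,-0.035,-0.146,0.071,0,0,-1.344,-0.035,-0.146,0.071,0,0,-1.344], grip=100)

```text
time: 1.23
eef_pos: [0.5284, -0.0351, 0.1602]
tcp_rot: [0.309, 0.951, 0.0, -0.0]
contact_force: [0.2, -0.8, 0.3]
opening: 1.001
finger_force: 0.0
```

```bash
python3 -c "
from go import *
delta([.529,-.035,.16],down(77))"
```

```text
d [-0.0005  0.0005  0.0002] r [ 0.000e+00 -1.000e-04 -4.008e-01] deg 23.0 t 1.225 q [-0.26  0.04  2.    0.    1.11 -1.2 ] F [ 0.2 -0.8  0.3]
```

carry_out(deltas=[0,0,0,0,0,-0.2,0,0,0,0,0,-0.4,0,0,0,0,0,-0.4])

```text
time: 1.6
eef_pos: [0.5291, -0.035, 0.1605]
tcp_rot: [0.117, 0.993, -0.0, 0.0]
contact_force: [0.1, 0.4, -0.7]
opening: 0.994
finger_force: 0.0
```

```bash
cat > look.py <<'E'
from m import *
from go import *
import sys
im,d,K,k1,T=cam('wrist'); uv,P=cloud(d,K,k1,T)
if len(sys.argv)>3: save(sys.argv[3],im)
c=np.array([float(sys.argv[1]),float(sys.argv[2])])
r,k,z,q=rect(P,c,.062,.007,.02); print(r,k,z,'table',np.median(P[abs(P[:,2])<.005][:,2]),'depth px',len(P))
E
python3 look.py .529 -.035 w1.png; python3 -c "
from go import *
delta([.529,-.035,.16],down(77))"
```

```text
((529.9827880859375, -33.256805419921875), (54.119178771972656, 83.12483215332031), 77.06073760986328) 2602 0.011768251496218102 table 0.0004426540347258201 depth px 232357
d [ 0.     -0.      0.0005] r [-0.      0.0003 -0.0074] deg 0.4 t 1.65 q [-0.26  0.04  1.99 -0.    1.11 -1.59] F [ 0.2 -0.2 -0.2]
```

View pics/w1.png

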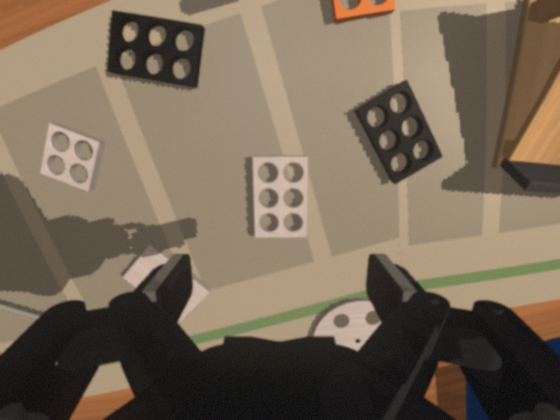

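Wrist picture: plate6 is at (280,197), 54 x 83 mm, aligned with the fingers; the black look-alikes are clear of it. I descend and grip.

carry_out(deltas=[0.001,0.001,0.05,0,0,-0.006,0.001,0.001,0.1,0,0,-0.006,0.001,0.001,0.135,0,0,-0.006,0.001,0.001,0.152,0,0,-0.006,0.001,0.001,0.159,0,0,-0.006])

```text
time: 2.28
eef_pos: [0.5283, -0.0338, 0.0009]
tcp_rot: [0.114, 0.993, 0.0, -0.0]
contact_force: [0.5, -0.7, 0.2]
opening: 1.002
finger_force: 0.0
```

carry_out(deltas=[0,0,0,0,0,0,0,0,0,0,0,0,0,0,0,0,0,0,0,0,0,0,0,0], grip=40, grip_force=50)

```text
time: 2.78
eef_pos: [0.53, -0.0342, 0.0032]
tcp_rot: [0.113, 0.994, -0.0, 0.002]
contact_force: [0.2, -1.2, 6.4]
opening: 0.605
finger_force: 53.0
```

```bash
python3 -c "
from go import *
delta([.530,-.0338,0],down(77)); print(ctrl.get_state())"
```

```text
d [0.     0.0004 0.0032] r [-0.      0.0038 -0.0005] deg 0.2 t 2.775 q [-0.26  0.28  2.06  0.    0.8  -1.6 ] F [ 0.2 -1.2  6.4]
{'time': 2.775, 'qpos': array([-2.55567613e-01,  2.82747444e-01,  2.05764819e+00,  1.08283785e-04,
        7.97387159e-01, -1.59900230e+00]), 'dq': array([-7.69820924e-05,  1.20487100e-03, -2.58773290e-03, -1.31538078e-04,
        2.62779715e-03, -8.80496513e-05]), 'joint_efforts': array([-6.12099655e-02, -2.94565469e+01, -1.91813135e+01, -4.00980155e-02,
       -9.16484417e-02, -8.29321565e-03]), 'eef_pos': array([ 0.52995129, -0.03415901,  0.003244  ]), 'tcp_rot': array([ 1.13473419e-01,  9.93539205e-01, -2.30956256e-04,  1.89127643e-03]), 'contact_force': array([ 0.19667424, -1.22895162,  6.4107217 ]), 'wrist_torque': array([0.0306072 , 0.03472509, 0.0122877 ]), 'finger_force': 53.02983105182648, 'opening': 0.6052890824010382}
```

carry_out(deltas=[0,0,-0.04,0,0,0,0,0,-0.1,0,0,0,0,0,-0.15,0,0,0,0,0,-0.17,0,0,0])

```text
time: 3.28
eef_pos: [0.5297, -0.0341, 0.1753]
tcp_rot: [0.113, 0.994, -0.0, 0.003]
contact_force: [-0.6, 0.8, -1.2]
opening: 0.614
finger_force: 53.2
```

```bash
python3 -c "
from go import *
p=shelf(-.048,0,.09);print(p,SX,SY,SZ);delta(p,SHELF); print(ctrl.get_state()['opening'])"
```

```text
[0.55377176 0.25409843 0.13185338] [ 0.86670645 -0.26497875 -0.42261826] [0.2923717  0.95630476 0.        ] [ 0.40415185 -0.12356162  0.90630779]
d [0.0417 0.2862 0.0431] r [-0.0152  0.4425  0.0684] deg 25.7 t 3.275 q [-0.26  0.02  1.98 -0.    1.13 -1.6 ] F [-0.6  0.8 -1.2]
0.6136009774647183
```

carry_out(deltas=[0.01,0.058,0,-0.004,0.1,0.015,0.018,0.118,0,-0.008,0.22,0.03,0.026,0.178,0.005,-0.012,0.34,0.045,0.034,0.238,0.015,-0.015,0.4425,0.068,0.0417,0.286,0.03,-0.015,0.4425,0.068])

```text
time: 3.9
eef_pos: [0.5527, 0.256, 0.14]
tcp_rot: [0.144, 0.965, 0.032, -0.217]
contact_force: [0.0, -1.2, -2.1]
opening: 0.609
finger_force: 53.2
```

```bash
python3 - <<'E'
from m import *
from go import *
ctrl.get_state()
delta(shelf(-.048,0,.05),SHELF)
im,d,K,k1,T=cam('scene'); save('s2.png',cv2.resize(im[80:290,280:560],None,fx=2.5,fy=2.5))
uv,P=cloud(d,K,k1,T)
e=(P-O)@np.c_[SX,SY,SZ]
print(ctrl.get_state()['contact_force'],ctrl.get_state()['opening'])
m=(abs(e[:,1])<.06)&(e[:,0]>-.17)&(e[:,0]<-.1)&(abs(e[:,2])<.006); print('board z',e[m,2].mean(),m.sum())
m=(abs(e[:,1])<.065)&(abs(e[:,0])<.012)&(e[:,2]>.015)&(e[:,2]<.03); print('stop',np.percentile(e[m,0],[5,50,95]),m.sum(), np.polyfit(e[m,1],e[m,0],1))
E
```

```text
d [-0.0052 -0.0015  0.0466] r [-0.0008 -0.0069 -0.0003] deg 0.4 t 3.9 q [ 0.18  0.43  1.61  0.2   1.5  -1.14] F [ 0.  -1.2 -2.1]
[-2.48583527  1.0307285  -1.00482647] 0.6139632190175494
board z 9.212394734817781e-05 1184
stop [0.00893902 0.00978947 0.01065663] 222 [-0.00423928  0.00979717]
```

View pics/s2.png

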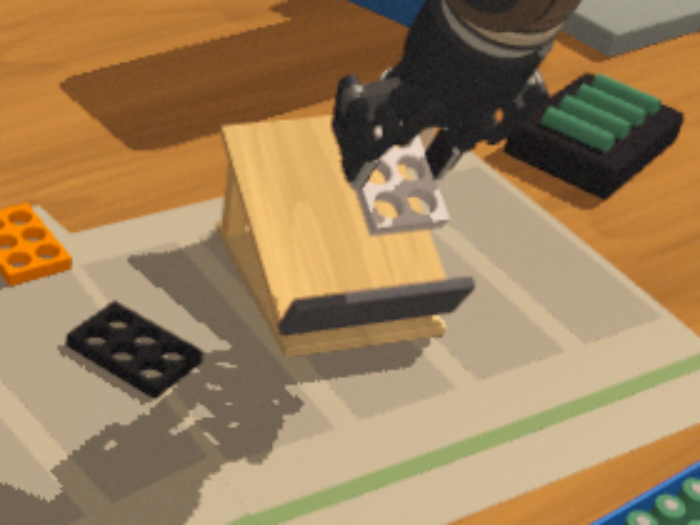

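The crop shows plate6 held parallel above the board, its lower end short of the stop (370,300). Lowering.

carry_out(deltas=[-0.003,-0.001,0.02,0,-0.007,0,-0.005,-0.0015,0.046,0,-0.007,0,-0.005,-0.0015,0.07,0,-0.007,0,-0.005,-0.0015,0.084,0,-0.007,0,-0.005,-0.0015,0.09,0,-0.007,0])

```text
time: 4.58
eef_pos: [0.5184, 0.2626, 0.0571]
tcp_rot: [0.144, 0.966, 0.031, -0.214]
contact_force: [-0.4, -1.5, -1.5]
opening: 0.607
finger_force: 53.2
```

```bash
python3 - <<'E'
from m import *
from go import *
delta(shelf(-.048,0,.0045),SHELF)
for c in ['side','scene']:
    im,d,K,k1,T=cam(c); uv,P=cloud(d,K,k1,T)
    e=(P-O)@np.c_[SX,SY,SZ]
    hsv=cv2.cvtColor(im,cv2.COLOR_RGB2HSV)[uv[:,1],uv[:,0]]
    m=(abs(e[:,1])<.035)&(e[:,0]>-.1)&(e[:,0]<-.002)&(e[:,2]>.007)&(e[:,2]<.025)&(hsv[:,1]<60)&(hsv[:,2]>110)
    if m.sum()>20: print(c,m.sum(),np.percentile(e[m],[2,50,98],axis=0).round(4).tolist())
E
```

```text
d [-0.0013  0.0022  0.0024] r [-0.0011 -0.0003 -0.    ] deg 0.1 t 4.575 q [ 0.21  0.47  1.72  0.21  1.34 -1.16] F [-0.4 -1.5 -1.5]
side 209 [[-0.0893, -0.0326, 0.0078], [-0.0624, -0.0079, 0.0147], [-0.0091, 0.0218, 0.0176]]
scene 463 [[-0.0668, -0.0317, 0.0079], [-0.0342, -0.0037, 0.0149], [-0.0097, 0.0215, 0.0186]]
```

carry_out(deltas=[-0.001,0.004,0,0,0,0,-0.001,0.004,0.003,0,0,0,-0.001,0.004,0.003,0,0,0])

```text
time: 5.05
eef_pos: [0.52, 0.2667, 0.0548]
tcp_rot: [0.144, 0.966, 0.032, -0.214]
contact_force: [0.2, -0.8, -1.7]
opening: 0.608
finger_force: 53.2
```

carry_out(deltas=[0,0,0,0,0,0,0,0,0,0,0,0,0,0,0,0,0,0,0,0,0,0,0,0], grip=90)

```text
time: 5.55
eef_pos: [0.52, 0.2667, 0.0548]
tcp_rot: [0.144, 0.966, 0.032, -0.214]
contact_force: [1.6, 0.9, -0.3]
opening: 0.903
finger_force: 0.0
```

```bash
cat > chk.py <<'E'
from m import *
from go import *
import sys
lo,hi=float(sys.argv[1]),float(sys.argv[2])
for c in ['side','scene']:
    im,d,K,k1,T=cam(c); uv,P=cloud(d,K,k1,T)
    e=(P-O)@np.c_[SX,SY,SZ]
    hsv=cv2.cvtColor(im,cv2.COLOR_RGB2HSV)[uv[:,1],uv[:,0]]
    m=(abs(e[:,1])<.05)&(e[:,0]>-.12)&(e[:,0]<.002)&(e[:,2]>lo)&(e[:,2]<hi)&(hsv[:,1]<60)&(hsv[:,2]>110)
    if m.sum()>20: print(c,m.sum(),np.percentile(e[m],[1,50,99],axis=0).round(4).tolist(),cv2.minAreaRect((e[m,:2]*1000).astype(np.float32)))
    if len(sys.argv)>3: save(sys.argv[3]+c+'.png',cv2.resize(im[80:290,280:560] if c=='scene' else im[70:220,180:380],None,fx=2.5,fy=2.5))
E
python3 chk.py .007 .025; python3 -c "
from go import *
delta(shelf(-.048,0,.0045),SHELF)"
```

```text
side 163 [[-0.0826, -0.0272, 0.0076], [-0.055, -0.0025, 0.0115], [-0.0002, 0.0274, 0.0147]] ((-41.25825881958008, -8.12823486328125), (83.4020004272461, 71.48622131347656), 0.44086265563964844)
scene 452 [[-0.0805, -0.0274, 0.0071], [-0.0381, -0.0008, 0.0118], [-0.0109, 0.0261, 0.0155]] ((-45.82120132446289, -8.459545135498047), (70.91403198242188, 72.61624145507812), 88.75740814208984)
d [-0.0001 -0.0021  0.0004] r [-0.0004  0.0007  0.0002] deg 0.0 t 5.65 q [ 0.21  0.48  1.72  0.21  1.34 -1.15] F [-0.3  0.2 -0.3]
```

Plate6 sits at the stop, centred. I retract and go to plate4.

carry_out(deltas=[0,0,-0.02,0,0,0,0,0,-0.06,0,0,0,0,0,-0.11,0,0,0,0,0,-0.13,0,0,0], grip=100)

```text
time: 6.15
eef_pos: [0.5754, 0.2506, 0.1774]
tcp_rot: [0.144, 0.966, 0.033, -0.21]
contact_force: [-0.3, 0.6, -0.0]
opening: 0.998
finger_force: 0.0
```

```bash
python3 chk.py .007 .025; python3 -c "
from go import *
delta([.439,-.234,.17],down(55.5))"
```

```text
side 250 [[-0.0818, -0.0265, 0.0074], [-0.0377, -0.0003, 0.0115], [0.0004, 0.0272, 0.016]] ((-41.268028259277344, 0.3973407745361328), (54.99406814575195, 84.1172866821289), 89.60487365722656)
scene 615 [[-0.0826, -0.0274, 0.0073], [-0.0502, -0.001, 0.0115], [-0.0116, 0.0267, 0.0151]] ((-46.578346252441406, -0.3453655242919922), (74.25160217285156, 55.51264190673828), 0.016366200521588326)
d [-0.0129 -0.5031 -0.001 ] r [-0.063  -0.4271  0.3008] deg 30.1 t 6.25 q [ 0.17  0.42  1.55  0.19  1.56 -1.14] F [-0.7 -0.   0.6]
```

carry_out(deltas=[-0.001,-0.058,-0.001,0,0,0,-0.003,-0.118,-0.001,-0.02,-0.1,0.07,-0.005,-0.178,-0.001,-0.03,-0.2,0.14,-0.007,-0.238,-0.001,-0.045,-0.3,0.21,-0.008,-0.298,-0.001,-0.063,-0.427,0.3])

```text
time: 6.88
eef_pos: [0.4907, -0.0378, 0.1681]
tcp_rot: [0.297, 0.955, -0.002, -0.003]
contact_force: [0.1, -0.5, -0.2]
opening: 1.0
finger_force: 0.0
```

```bash
python3 -c "
from go import *
delta([.439,-.234,.16],down(55.5))"
```

```text
d [-0.0686 -0.1909  0.0088] r [-0.0053 -0.0038 -0.0006] deg 0.4 t 6.875 q [-0.28 -0.06  2.07 -0.    1.13 -1.25] F [ 0.1 -0.5 -0.2]
```

carry_out(deltas=[-0.018,-0.05,0.002,-0.005,-0.004,0,-0.036,-0.1,0.004,-0.005,-0.004,0,-0.054,-0.15,0.007,-0.005,-0.004,0,-0.0686,-0.191,0.009,-0.005,-0.004,0,-0.0686,-0.191,0.009,-0.005,-0.004,0])

```text
time: 7.5
eef_pos: [0.4394, -0.2339, 0.1594]
tcp_rot: [0.298, 0.955, 0.001, -0.002]
contact_force: [0.3, 0.5, -0.7]
opening: 1.002
finger_force: 0.0
```

```bash
python3 look.py .439 -.234 w2.png; python3 -c "
from go import *
delta([.439,-.234,.003],down(55.5))"
```

```text
((438.39190673828125, -231.77626037597656), (54.18712615966797, 54.248863220214844), 55.26042938232422) 1702 0.011655960888024092 table 0.00027005278355551887 depth px 232344
d [-0.0009 -0.0019  0.1565] r [ 0.0015 -0.0049 -0.0008] deg 0.3 t 7.55 q [-0.69 -0.03  2.07  0.    1.11 -1.66] F [-0.   1.3  1.2]
```

View pics/w2.png

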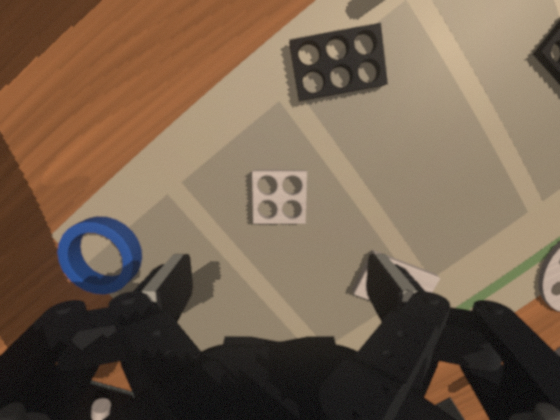

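Wrist picture: plate4 is at (279,197), square with the fingers; the blank (397,280) and the tape ring are clear.

```bash
python3 -c "
from go import *
delta([.4385,-.2325,.002],down(55.3))"
```

```text
d [ 0.0003 -0.0009  0.1575] r [ 0.0015 -0.0049  0.0026] deg 0.3 t 7.55 q [-0.69 -0.03  2.07  0.    1.11 -1.66] F [-0.   1.3  1.2]
```

carry_out(deltas=[0,-0.001,0.05,0.001,-0.004,0.002,0,-0.001,0.1,0.001,-0.004,0.002,0,-0.001,0.135,0.001,-0.004,0.002,0,-0.001,0.151,0.001,-0.004,0.002,0,-0.001,0.157,0.001,-0.004,0.002])

```text
time: 8.18
eef_pos: [0.4406, -0.2324, 0.0039]
tcp_rot: [0.296, 0.955, -0.0, 0.001]
contact_force: [0.3, 0.2, 0.0]
opening: 0.996
finger_force: 0.0
```

carry_out(deltas=[0,0,0,0,0,0,0,0,0,0,0,0,0,0,0,0,0,0,0,0,0,0,0,0], grip=40, grip_force=50)

```text
time: 8.68
eef_pos: [0.4421, -0.2345, 0.0067]
tcp_rot: [0.297, 0.955, -0.001, 0.003]
contact_force: [0.1, 0.7, 6.1]
opening: 0.599
finger_force: 51.1
```

carry_out(deltas=[0,0,-0.04,0,0,0,0,0,-0.1,0,0,0,0,0,-0.15,0,0,0,0,0,-0.19,0,0,0])

```text
time: 9.18
eef_pos: [0.4406, -0.2336, 0.1979]
tcp_rot: [0.297, 0.955, -0.001, 0.003]
contact_force: [0.8, 0.0, 0.2]
opening: 0.597
finger_force: 52.1
```

```bash
python3 -c "
from go import *
delta(shelf(-.033,0,.10),SHELF); print(ctrl.get_state()['opening'])"
```

```text
d [0.1667 0.4713 0.0618] r [ 0.065   0.44   -0.3016] deg 30.8 t 9.175 q [-0.69 -0.08  2.04 -0.    1.18 -1.66] F [0.8 0.  0.2]
0.5968880166813271
```

carry_out(deltas=[0.018,0.05,0,0,0,-0.06,0.036,0.1,0,0,0,-0.12,0.056,0.155,0,0,0,-0.18,0.076,0.21,0,0,0,-0.24,0.096,0.265,0,0,0,-0.3])

```text
time: 9.8
eef_pos: [0.5116, 0.0413, 0.195]
tcp_rot: [0.15, 0.989, -0.001, 0.002]
contact_force: [0.6, -0.8, 0.1]
opening: 0.6
finger_force: 52.1
```

```bash
python3 -c "
from go import *
delta(shelf(-.033,0,.10),SHELF); print(ctrl.get_state()['opening'])"
```

```text
d [0.0053 0.2159 0.0602] r [-2.000e-04  4.414e-01 -4.400e-03] deg 25.3 t 9.8 q [-0.12 -0.04  2.01 -0.    1.17 -1.39] F [ 0.6 -0.8  0.1]
0.6004899316698054
```

carry_out(deltas=[0.001,0.05,0,0,0.11,-0.001,0.002,0.1,0,0,0.22,-0.002,0.004,0.16,0.01,0,0.33,-0.004,0.005,0.216,0.04,0,0.441,-0.004,0.005,0.216,0.06,0,0.441,-0.004])

```text
time: 10.42
eef_pos: [0.5708, 0.2494, 0.1295]
tcp_rot: [0.144, 0.965, 0.031, -0.217]
contact_force: [0.0, -1.1, -1.9]
opening: 0.594
finger_force: 52.2
```

```bash
python3 chk.py .08 .125 a; python3 -c "
from go import *
delta(shelf(-.033,0,.05),SHELF); print(ctrl.get_state()['opening'])"
```

```text
side 151 [[-0.0614, -0.0326, 0.0889], [-0.0435, -0.0071, 0.0995], [-0.0087, 0.0272, 0.1222]] ((-36.03639221191406, -2.249521255493164), (53.44649124145508, 61.23820877075195), 2.25282883644104)
scene 478 [[-0.053, -0.0378, 0.0872], [-0.0206, -0.0035, 0.0974], [-0.0066, 0.0265, 0.12]] ((-33.34723663330078, -7.596183776855469), (55.24968719482422, 72.05095672607422), 2.6575675010681152)
d [0.0005 0.0027 0.0456] r [-0.0035 -0.0069 -0.0026] deg 0.5 t 10.525 q [ 0.17  0.47  1.58  0.19  1.5  -1.16] F [-0.7 -0.2 -1.4]
0.5918092146169379
```

View pics/ascene.png

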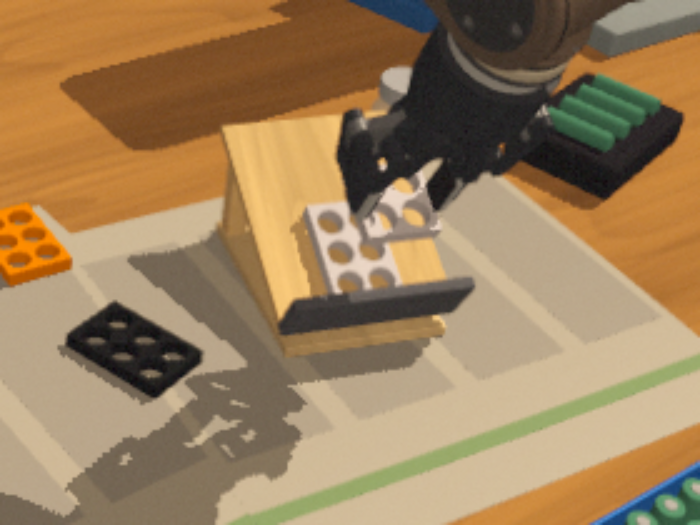

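carry_out(deltas=[0,0.003,0.02,-0.003,-0.007,-0.002,0,0.0037,0.045,-0.003,-0.007,-0.002,0,0.0037,0.06,-0.003,-0.007,-0.002,0,0.0037,0.066,-0.003,-0.007,-0.002,0,0.0037,0.066,-0.003,-0.007,-0.002])

```text
time: 11.15
eef_pos: [0.5457, 0.2585, 0.0751]
tcp_rot: [0.145, 0.966, 0.033, -0.211]
contact_force: [-0.4, -0.2, -0.5]
opening: 0.594
finger_force: 52.2
```

```bash
python3 chk.py .017 .045; python3 - <<'E'
from m import *
from go import *
delta(shelf(-.033,0,.02),SHELF)
for c in ['side','scene']:
    im,d,K,k1,T=cam(c); uv,P=cloud(d,K,k1,T); e=(P-O)@np.c_[SX,SY,SZ]
    m=(abs(e[:,1])<.018)&(e[:,0]>-.055)&(e[:,0]<-.012)&(e[:,2]>.018)&(e[:,2]<.05)
    print(c,m.sum(),np.histogram(e[m,2],bins=np.arange(.018,.05,.002)))
    a=e[m&(e[:,2]<.042)]; 
    print(np.linalg.lstsq(np.c_[a[:,:2],np.ones(len(a))],a[:,2],rcond=None)[0])
E
```

```text
side 139 [[-0.0631, -0.0291, 0.0276], [-0.0471, -0.0094, 0.0379], [-0.0096, 0.028, 0.0422]] ((-36.11670684814453, -1.6877269744873047), (60.300785064697266, 53.98747634887695), 89.18155670166016)
scene 431 [[-0.0597, -0.0364, 0.0284], [-0.0217, 0.0007, 0.0389], [0.0013, 0.0258, 0.0424]] ((-30.459850311279297, -2.8015480041503906), (81.60716247558594, 64.47038269042969), 89.93706512451172)
d [ 0.0013 -0.0023  0.0152] r [0.0044 0.0074 0.0001] deg 0.5 t 11.25 q [ 0.19  0.49  1.66  0.2   1.38 -1.16] F [ 0.1 -0.4 -1. ]
side 45 (array([ 0,  0,  0,  0,  1,  5,  3,  8,  3,  3,  8, 12,  2,  0,  0]), array([0.018, 0.02 , 0.022, 0.024, 0.026, 0.028, 0.03 , 0.032, 0.034,
       0.036, 0.038, 0.04 , 0.042, 0.044, 0.046, 0.048]))
[0.0569821  0.12074648 0.03827255]
scene 169 (array([ 0,  0,  0,  0,  1,  8,  8,  8,  8, 12, 59, 59,  6,  0,  0]), array([0.018, 0.02 , 0.022, 0.024, 0.026, 0.028, 0.03 , 0.032, 0.034,
       0.036, 0.038, 0.04 , 0.042, 0.044, 0.046, 0.048]))
[0.03892799 0.01117061 0.03922408]
```

carry_out(deltas=[0,-0.0015,0.006,0.004,0.007,0,0,-0.0015,0.011,0.004,0.007,0,0,-0.0015,0.014,0.004,0.007,0,0,-0.0015,0.014,0.004,0.007,0])

```text
time: 11.85
eef_pos: [0.5392, 0.2592, 0.0613]
tcp_rot: [0.144, 0.965, 0.032, -0.215]
contact_force: [0.5, -0.6, -0.1]
opening: 0.6
finger_force: 52.2
```

carry_out(deltas=[0,0,0,0,0,0,0,0,0,0,0,0,0,0,0,0,0,0,0,0,0,0,0,0], grip=90)

```text
time: 12.35
eef_pos: [0.5394, 0.2592, 0.0616]
tcp_rot: [0.144, 0.965, 0.032, -0.215]
contact_force: [-0.7, -0.9, -0.2]
opening: 0.899
finger_force: 0.0
```

```bash
python3 chk.py .019 .04 b; python3 -c "
from go import *
delta(shelf(-.033,0,.02),SHELF); print(ctrl.get_state()['opening'])"
```

```text
side 79 [[-0.0539, -0.0439, 0.0194], [-0.0448, -0.0072, 0.0235], [-0.0001, 0.0242, 0.0323]] ((-27.01717758178711, -9.354503631591797), (53.751564025878906, 69.09656524658203), 0.30129995942115784)
scene 350 [[-0.0516, -0.0452, 0.0193], [-0.0256, -0.0027, 0.0239], [0.0011, 0.0248, 0.037]] ((-23.72185516357422, -8.224163055419922), (50.33430862426758, 75.66948699951172), 8.048007011413574)
d [ 0.0009 -0.0006 -0.0002] r [-0.0005 -0.0015  0.    ] deg 0.1 t 12.45 q [ 0.19  0.5   1.67  0.2   1.36 -1.16] F [0.1 0.4 0.3]
0.9008948380022623
```

Plate4 has slid to the stop. I retract and check.

carry_out(deltas=[0,0,-0.02,0,0,0,0,0,-0.06,0,0,0,0,0,-0.11,0,0,0,0,0,-0.13,0,0,0], grip=100)

```text
time: 12.95
eef_pos: [0.5951, 0.2429, 0.1842]
tcp_rot: [0.144, 0.966, 0.033, -0.211]
contact_force: [0.5, 0.1, -0.6]
opening: 0.999
finger_force: 0.0
```

```bash
python3 chk.py .019 .04; python3 chk.py .007 .0145; python3 - <<'E'
from m import *
from go import *
im,d,K,k1,T=cam('wrist'); save('w3.png',im); uv,P=cloud(d,K,k1,T); e=(P-O)@np.c_[SX,SY,SZ]
hsv=cv2.cvtColor(im,cv2.COLOR_RGB2HSV)[uv[:,1],uv[:,0]]
for lo,hi in [(.019,.03),(.008,.016)]:
    m=(abs(e[:,1])<.05)&(e[:,0]>-.12)&(e[:,0]<-.001)&(e[:,2]>lo)&(e[:,2]<hi)&(hsv[:,1]<70)
    print(m.sum(),cv2.minAreaRect((e[m,:2]*1000).astype(np.float32)),np.percentile(e[m],[1,50,99],axis=0).round(4).tolist())
E
```

```text
side 178 [[-0.054, -0.0287, 0.0192], [-0.026, -0.0017, 0.0236], [0.0004, 0.0263, 0.0305]] ((-26.556257247924805, 0.26692962646484375), (55.18227005004883, 60.521995544433594), 0.6508490443229675)
scene 439 [[-0.0527, -0.0319, 0.0191], [-0.0277, -0.0042, 0.0241], [0.0017, 0.0245, 0.0353]] ((-25.62015724182129, -9.409000396728516), (55.1974983215332, 69.69091796875), 0.0807075947523117)
side 138 [[-0.0823, -0.0275, 0.0075], [-0.0575, -0.0031, 0.0117], [-0.0054, 0.0258, 0.0144]] ((-42.165191650390625, -0.9630813598632812), (53.78670120239258, 81.80841064453125), 88.96691131591797)
scene 257 [[-0.0828, -0.028, 0.0073], [-0.0714, -0.0021, 0.0114], [-0.0126, 0.026, 0.0144]] ((-47.2474250793457, -0.6885700225830078), (72.0634765625, 55.30789566040039), 0.9170588254928589)
1897 ((-27.54216957092285, 1.636495590209961), (53.076072692871094, 53.98297119140625), 0.00957723893225193) [[-0.0537, -0.0249, 0.0194], [-0.0281, 0.0016, 0.024], [-0.0016, 0.0283, 0.0256]]
1490 ((-43.30204772949219, 3.249826431274414), (53.190792083740234, 78.9227523803711), 89.86349487304688) [[-0.0826, -0.023, 0.0087], [-0.0601, 0.0034, 0.0122], [-0.0045, 0.0295, 0.0155]]
```

View pics/w3.png

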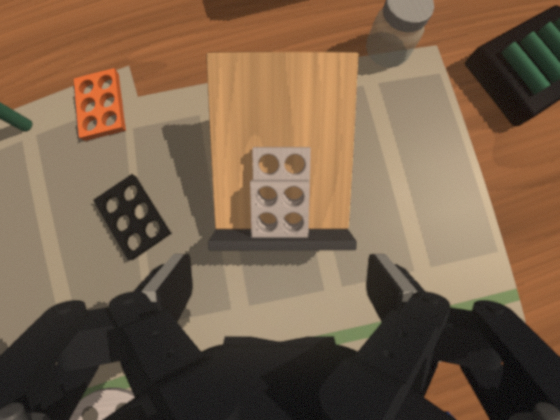

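The wrist picture shows plate4 (280,210) flat on plate6, against the stop (282,240). The two are parallel and within about 1.6 mm of in line, in the middle of the board, with the arm clear. Handing in.

```bash
python3 -c "
from plant import ctrl
print(ctrl.sign_off())"
```

```text
the job is handed in; nothing more can be done
None
```

The job is handed in at about 13 s: plate6 lies flat mid-shelf against the stop, with plate4 flat on top of it, also against the stop, parallel and in line to about 1.6 mm, and I never touched the blank plate.

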